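# Change over the slide-out trays on the welding bench

## Task

Change over the slide-out trays: first push the tray that was left open fully home, then hook a fingertip behind the raised lip of the tray with the two standing pins and draw it out all the way to its stop. Move the trays with the fingertips only, never pinching a lip, and gently, so that the pins stay standing and everything stays in its tray. Lift nothing, leave the third tray shut and leave the can, wrench and disc alone.

Things in the scene. Friction and masses are not known exactly. Their poses are not given: they have to be found in the camera images.
- ring_tray (a joint): How far the ring tray is drawn out, m: 0 = fully home at its rear stop, 0.100 = fully out at its front stop. Left open at the start: 0.060 to 0.090. It slides level, out along its lip's -x, takes about 2 N plus 6 N per m/s, and stays where it is left; tray 0.56 kg plus load.
- ring_lip (a point): Raised lip across the front of the ring tray (rear sheet: ring_tray_c5): upright flange 104 mm wide, 6 mm thick, 42 mm high. Origin: middle of the top edge of its rear face (to hook), 58 mm above the table; x = way the tray slides home, y along the lip, z up. Behind it 48 mm of empty finger space over the tray floor (38 mm below the lip top), then the 22 mm high box wall.
- ring_hem (a point): Front sheet (ring_tray_c6, 3 mm) of the lip of the ring tray. Origin: middle of the top edge of its front face, the face to push on, 6 mm in front of the rear face. Axes as the lip. In the lip's frame the tray box is inside x 52 to 182 mm, y -49 to 49 mm. The tray's side channels stand 28 mm above the table, 6 to 10 mm outside the lip's ends.
- pin_tray (a joint): How far the pin tray is drawn out, m: 0 = fully home at its rear stop, 0.100 = fully out at its front stop. Shut at the start, or up to 0.008 short of it. It slides level, out along its lip's -x, takes about 2 N plus 6 N per m/s, and stays where it is left; tray 0.56 kg plus load.
- pin_lip (a point): Raised lip across the front of the pin tray (rear sheet: pin_tray_c5): upright flange 104 mm wide, 6 mm thick, 42 mm high. Origin: middle of the top edge of its rear face (to hook), 58 mm above the table; x = way the tray slides home, y along the lip, z up. Behind it 48 mm of empty finger space over the tray floor (38 mm below the lip top), then the 22 mm high box wall.
- pin_hem (a point): Front sheet (pin_tray_c6, 3 mm) of the lip of the pin tray. Origin: middle of the top edge of its front face, the face to push on, 6 mm in front of the rear face. Axes as the lip. In the lip's frame the tray box is inside x 52 to 182 mm, y -49 to 49 mm. The tray's side channels stand 28 mm above the table, 6 to 10 mm outside the lip's ends.
- block_tray (a joint): How far the block tray is drawn out, m: 0 = fully home at its rear stop, 0.100 = fully out at its front stop. Shut at the start and to stay so. It slides level, out along its lip's -x, takes about 2 N plus 6 N per m/s, and stays where it is left; tray 0.56 kg plus load.
- block_lip (a point): Raised lip across the front of the block tray (rear sheet: block_tray_c5): upright flange 104 mm wide, 6 mm thick, 42 mm high. Origin: middle of the top edge of its rear face (to hook), 58 mm above the table; x = way the tray slides home, y along the lip, z up. Behind it 48 mm of empty finger space over the tray floor (38 mm below the lip top), then the 22 mm high box wall.
- pin1: One of two plain dark steel locating pins standing loose in the pin tray: 32 mm diameter, 54 mm tall with a narrower head, 0.2 kg. Origin: centre of its foot, z up its axis. It topples if the tray is jerked or stopped hard at more than about 0.2 m/s.
- pin2: The other locating pin, the same.
- ring: Dark steel collar lying loose in the ring tray: 54 mm outer, 30 mm inner diameter, 24 mm tall. Origin: centre of its underside.
- block: Dark steel block lying loose in the block tray: 45 x 60 x 30 mm. Origin: centre of its underside.
- plate: Fixed base plate 240 x 490 x 6 mm lying on the bench; it carries the three tray slides side by side, about 150 mm apart along its y, in any order, all drawn out towards the robot. Origin: centre of its underside; x = the way trays slide home.
- can: Bystander: metal can, 60 mm diameter, 130 mm tall, standing on the bench. Origin: centre of its underside.
- wrench: Bystander: wrench 170 mm long lying on the bench. Origin under it, x along it.
- disc: Bystander: grinding disc 110 mm diameter, 10 mm thick, lying on the bench. Origin: centre of its underside.
Not all that is in view belongs to the job. Leave any orange look-alike of the block alone. What is shaped like the pin2 but pink is not meant.

How it is judged (in metres and radians):
On the way, in this order (a step that is already met when the one before it is completed fails the run):
1. the open tray (with the ring) is pushed home, the pin tray not yet drawn out (value of joint ring_tray below 0.006 m and value of joint pin_tray below 0.02 m), for 0.2 s.
2. the pin tray is being drawn out by a finger behind its lip (value of joint pin_tray between 0.025 and 0.085 m and contact force between the fingers and pin_tray_c5 above 0.3 N).
3. the pin tray is out at its stop (value of joint pin_tray above 0.09 m), for 0.2 s.
At the end, for the whole second after the job is handed in: The pin tray is drawn out to its stop (within 10 mm), the ring tray is home (within 6 mm), the block tray shut (within 8 mm), both pins stand upright in their tray, the ring and the block lie in theirs, all at rest (value of joint pin_tray above 0.09 m and value of joint ring_tray below 0.006 m and value of joint block_tray below 0.008 m and angle between each of pin1, pin2's own z axis and vertical below 0.2 rad and x of pin1 in the frame of pin_lip between 0.054 and 0.18 m and y of pin1 in the frame of pin_lip between -0.05 and 0.05 m and height (world z) of each of pin1, pin2, ring, block below 0.035 m and linear speed of each of pin1, pin2, ring, block below 0.02 m/s and x of pin2 in the frame of pin_lip between 0.054 and 0.18 m and y of pin2 in the frame of pin_lip between -0.05 and 0.05 m and x of ring in the frame of ring_lip between 0.054 and 0.18 m and y of ring in the frame of ring_lip between -0.05 and 0.05 m and x of block in the frame of block_lip between 0.054 and 0.18 m and y of block in the frame of block_lip between -0.05 and 0.05 m); the robot touches nothing.
It fails at once if a lip is pinched: fingers press on its front and its rear face at once ((contact force between the fingers and pin_tray_c5 above 2 N and contact force between the fingers and pin_tray_c6 above 2 N) or (contact force between the fingers and ring_tray_c5 above 2 N and contact force between the fingers and ring_tray_c6 above 2 N)).
It fails at once if a pin, the ring or the block is lifted (15 mm above its tray floor) (height (world z) of any of pin1, pin2, ring, block above 0.035 m).
It fails at once if a pin topples (angle between any of pin1, pin2's own z axis and vertical above 0.5 rad).
It fails at once if the third tray is drawn out by more than 10 mm (value of joint block_tray above 0.01 m).
It fails at once if the can, wrench or disc is disturbed (distance of any of can, wrench, disc from where it was at the start of the episode above 0.02 m).
It also fails if it takes over 48 s, if anything falls off the work surface, if the arm or the gripper's body presses on something with over 40 N, if the wrist force passes 120 N, or if a joint passes its speed limit or range.

## Robot

A 6-joint arm with a two-finger parallel gripper is mounted at the origin on the work surface. World frame = base frame: x ahead of the robot, y to its left, z up, the work surface at z = 0. Lengths are in m, angles in degrees, forces in N, time in s.
With the tool pointing down it reaches from about 0.375 to 0.9 m from the base axis. Payload 3.1 kg.
Tool frame: the origin (TCP) lies at the very end of the fingers, on their centre line; the grasp point (between the pads) lies 19 mm behind it; z points along the fingers, y is the line along which they close (so a half turn about z gives the same grasp; the last joint's range is limited). The gripper opens to 87 mm and grips with 3 to 60 N. Pads are 19 mm wide; open, the fingers measure 117 mm over their backs; the gripper's body (75 mm by 190 mm) begins 51 mm behind the grasp point.
Start: joints at [-76.06, 30.224, 82.088, -0, 67.689, -10.227], TCP at [0.256, -0.57, 0.223] pointing down, gripper open.
Joint ranges: [-176.69, 176.69], [-43.24, 126.21], [12.49, 139.97], [-82, 262], [0, 151.66], [-163.58, 163.58]. Speed limits (degrees/s): [159.86, 159.86, 180, 180, 180, 180].

## Interface

Orientations are given as a 3x3 rotation matrix whose columns are the frame's x, y, z axes.
In Python, from rig import readout, cams, bot gives the robot as it stands.
- The arm moves only by the shell command python3 -m inch 'ROWS'. ROWS is JSON, a list of rows, each a list of 5 numbers: the shift along the world's x, y, z in cm, then the turn about the world's z in degrees, then the finger opening in cm, from 0 to 8.7. In form: [[dx, dy, dz, twist, fingers], ...]. A call has 1 to 10 rows; each row is the pose to reach, as a shift and turn from the pose commanded when the call began; what a row does not reach only later rows make up. A row lasts 1/12 s, in which the tool goes at most 41.7 mm and 7.16 degrees, less where a joint would pass 70% of its speed; a pose out of reach is approached as far as the arm can. A call with a gripper value outside its range is refused whole. The fingers move at their own pace and stop on an object; the grip force is fixed at half the most. Time passes only in rows, so rows that repeat a pose let the fingers close. It gives the time, the measured TCP pose, the force, the opening and the grip force at its end, in the units of the state.
- readout.read_state(): the state, without advancing time (a new reading comes with each control period).
- cams.capture(name): name is "scene" or "top" or "wrist"; returns a dict with "image" (400x640x3 uint8, blue, green, red), "intrinsics" (3x3 intrinsics, pixels), "xyz" and "rotation" of the camera in the world; the wrist camera has in their place "tool_from_camera" (4x4, takes a point from camera to tool coordinates, whose origin is the TCP and whose axes are the flange's). Camera axes: x right, y down, z forward; pixel columns grow to the right and rows downward; lengths in m; the calibration is good to about 2 mm. A picture is of the moment at which its call begins: read the wrist's pose just before it. There is no depth.
- bot.hand_in(): hands the job in; it is judged then, once.
The state is a dict: "time_s": time; "joint_positions": joint angles; "qvel": joint speeds; "tau": joint torques, N m; "position": TCP position; "tcp_rot": TCP orientation; "force": force on the tool from outside, world axes, zero at the start; "moment": the same for the moment, N m; "opening": opening from 0.0 (shut) to 1.0 (fully open); "grasp_force": force on a finger pad.
Only numpy, scipy, OpenCV 4.12 (cv2) and the standard library are available. Lean on these libraries where they do the work, as an engineer would, in place of code of your own. Each camera call takes 0.05 s, during which the arm holds its last target. There are 200 camera calls.

## Working session

There is one attempt and no reset: what is moved stays moved. The work goes in short steps, Python scripts to look and compute and a shell command to move; the robot and the scene stay as the last step left them, time stands still between calls to the robot, and variables do not carry over. Pictures are saved under pics/ and viewed, at most 10 in all, crops included, and the job is handed in when it is done.

```bash
mkdir -p pics; ls; python3 - <<'E'
from rig import readout,cams,bot
import cv2,numpy as np
s=readout.read_state();print(s['time_s'],s['position'],s['tcp_rot'],s['opening'])
for n in('top','scene'):
    c=cams.capture(n);cv2.imwrite(f'pics/{n}0.png',c['image']);print(n,c['intrinsics'],c['xyz'],c['rotation'])
E
```

```text
pics
0.0 [ 0.25573477 -0.56947795  0.2215742 ] [[ 9.12323094e-01  4.09470709e-01 -5.57539841e-04]
 [ 4.09470944e-01 -9.12320780e-01  2.08342573e-03]
 [ 3.44446627e-04 -2.12905377e-03 -9.99997674e-01]] 0.999519007942328
top [[470.92248873   0.         317.10190352]
 [  0.         470.92248873 202.92461961]
 [  0.           0.           1.        ]] [ 0.41145918 -0.01393821  1.75155582] [[-0.02079168 -0.99325607  0.1140618 ]
 [-0.9997755   0.02112139  0.00168271]
 [-0.00408051 -0.11400121 -0.99347223]]
scene [[512.5665447    0.         325.19724406]
 [  0.         512.5665447  203.19976595]
 [  0.           0.           1.        ]] [1.62816557 0.54274318 0.8597634 ] [[-0.46489625  0.50677026 -0.7259858 ]
 [ 0.88535768  0.26946999 -0.37885051]
 [ 0.00364121 -0.81888328 -0.57394853]]
```

View pics/top0.png

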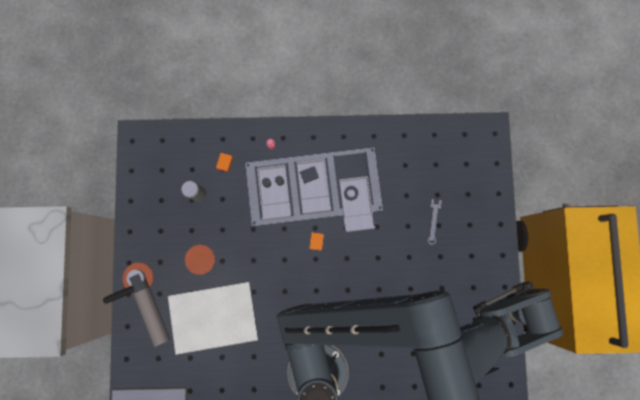

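View pics/scene0.png

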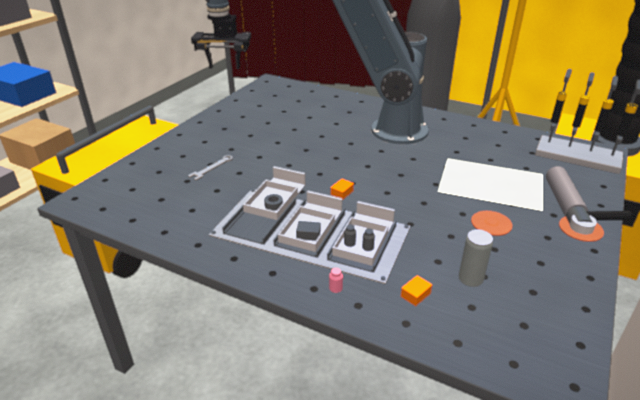

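The top view shows three trays. On the right (350,200) is the ring tray, drawn open. In the middle (313,185) is the block tray, and on the left (273,190) the pin tray with its two dark pins. The pink pin (271,144) and the orange blocks (316,241) and (224,162) are decoys. I'll confirm this and measure the lips in one enlarged crop.

```bash
python3 - <<'E'
import cv2
i=cv2.imread('pics/top0.png')[140:250,240:395]
cv2.imwrite('pics/topc.png',cv2.resize(i,None,fx=5,fy=5,interpolation=cv2.INTER_CUBIC))
E
```

```text
(no output)
```

View pics/topc.png

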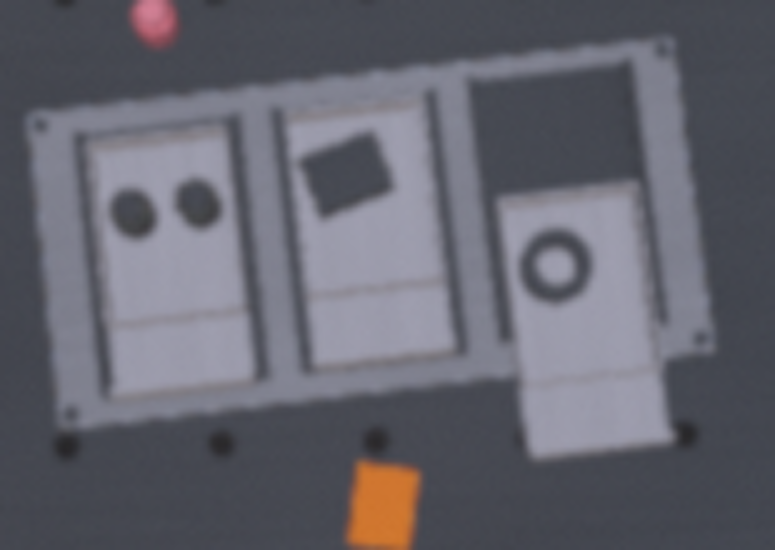

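```bash
cat > h.py <<'E'
import numpy as np
from rig import cams
def ray(c,uv,z,R=None,t=None):
    R=c['rotation'] if R is None else R; t=c['xyz'] if t is None else t
    d=np.array(R)@np.linalg.inv(c['intrinsics'])@np.array([uv[0],uv[1],1.])
    return np.array(t)+d*(z-t[2])/d[2]
E
python3 - <<'E'
from h import *
c=cams.capture('top')
def P(u,v,z): return ray(c,((u+.5)/5-.5+240,(v+.5)/5-.5+140),z)
np.set_printoptions(precision=4,suppress=True)
pl=[P(*q,.006) for q in((57,428),(713,350),(27,115),(672,38))]
print(pl,np.linalg.norm(pl[0]-pl[1]),np.linalg.norm(pl[0]-pl[2]),'mid front',(pl[0]+pl[1])/2)
for n,a,b in(('ring',(532,459),(674,442)),('pin',(108,398),(254,380)),('block',(310,370),(458,352))):
  for z in(.016,.058):
    A,B=P(*a,z),P(*b,z);d=A-B;print(n,z,(A+B)/2,np.linalg.norm(d),'yaw',np.degrees(np.arctan2(-d[0],d[1])))
print('orange',P(388,470,.0),'pins',P(133,213,.074),P(198,203,.074),'ring',P(555,265,.04))
E
```

```text
[array([0.5339, 0.2361, 0.006 ]), array([ 0.5817, -0.2528,  0.006 ]), array([0.7707, 0.2576, 0.006 ]), array([ 0.8193, -0.2304,  0.006 ])] 0.49122960638383817 0.2377758658294088 mid front [ 0.5578 -0.0083  0.006 ]
ring 0.016 [ 0.5081 -0.1677  0.016 ] 0.10546828929363253 yaw 5.616516976372181
ring 0.058 [ 0.5057 -0.164   0.058 ] 0.10291598409189986 yaw 5.616516976372218
pin 0.016 [0.5601 0.1428 0.016 ] 0.10870472371193506 yaw 5.84486257591716
pin 0.058 [0.5565 0.139  0.058 ] 0.10607409763805947 yaw 5.844862575917067
block 0.016 [ 0.5777 -0.0077  0.016 ] 0.11037808341717777 yaw 5.751119987654661
block 0.058 [ 0.5737 -0.0079  0.058 ] 0.10770696247315055 yaw 5.751119987654643
orange [ 0.4978 -0.009   0.    ] pins [0.6832 0.1708 0.074 ] [0.6895 0.1239 0.074 ] ring [ 0.6434 -0.1346  0.04  ]
```

The crop confirms it: pins at crop (133,213) and (198,203), block at (345,173), ring at (555,265). The plate measures 491x238 mm and the lips 103-108 mm, as they should. The yaw is about 5.6° and the ring tray is about 85 mm out. Next I'll go above the front of the ring lip.

```bash
python3 -m inch '[[1,2,0,-3,4],[3,5.5,0,-6,0],[5,9.5,0,-10,0],[7,13.5,0,-14,0],[9,17.5,0,-18.5,0],[11,21,0,-18.5,0],[13,25,0,-18.5,0],[15,29,0,-18.5,0],[17,33,0,-18.5,0],[19,36.5,0,-18.5,0]]' && python3 -m inch '[[1.5,2.5,-1,0,0],[2,3.5,-2,0,0],[2,3.5,-2,0,0],[2,3.5,-2,0,0]]'
python3 - <<'E'
from h import *
from rig import readout
import cv2
s=readout.read_state();c=cams.capture('wrist');cv2.imwrite('pics/w1.png',c['image'])
print(s['time_s'],s['position'],s['tcp_rot'],s['force'],s['opening'],c['tool_from_camera'],c['intrinsics'])
np.savez('w1.npz',p=s['position'],R=s['tcp_rot'],T=c['tool_from_camera'],K=c['intrinsics'])
E
```

```text
time_s: 0.98
position: [0.4385, -0.2167, 0.2224]
tcp_rot: [[0.995, 0.098, -0.001], [0.098, -0.995, 0.0], [-0.0, -0.001, -1.0]]
force: [0.3, -0.1, 0.2]
opening: 0.327
grasp_force: 0.0
time_s: 1.32
position: [0.4578, -0.1837, 0.2019]
tcp_rot: [[0.995, 0.1, -0.002], [0.1, -0.995, 0.0], [-0.002, -0.001, -1.0]]
force: [-0.6, -0.4, 0.5]
opening: 0.041
grasp_force: 0.0
1.3167 [ 0.45784217 -0.1836929   0.20186687] [[ 9.94952217e-01  1.00329425e-01 -2.02310638e-03]
 [ 1.00330537e-01 -9.94954057e-01  4.55587009e-04]
 [-1.96718911e-03 -6.56266653e-04 -9.99997850e-01]] [-0.6328897  -0.42996877  0.54280722] 0.04061399263689612 [[-1.43297751e-03 -9.54355953e-01 -2.98668147e-01  8.25719397e-02]
 [ 9.99998967e-01 -1.39984113e-03 -3.24873309e-04  8.56341963e-04]
 [-1.08043180e-04 -2.98668304e-01  9.54356973e-01 -1.62781513e-01]
 [ 0.00000000e+00  0.00000000e+00  0.00000000e+00  1.00000000e+00]] [[356.40743843   0.         314.58190467]
 [  0.         356.40743843 202.48467952]
 [  0.           0.           1.        ]]
```

View pics/w1.png

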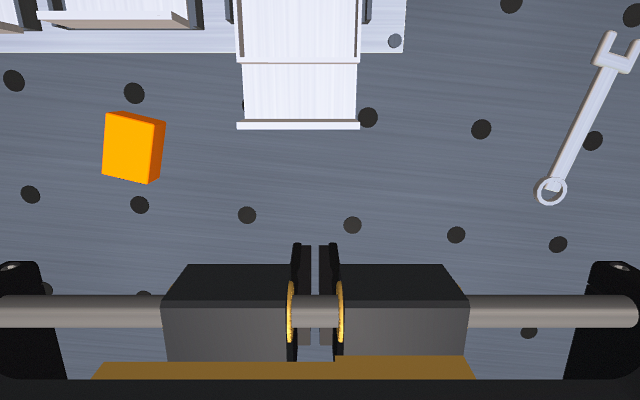

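The ring lip shows clearly as a strip from (236,122) to (360,129), with its front top edge at row ~129. The fingers are closed at (315,290), and nothing is in the way.

```bash
cat >> h.py <<'E'
def wray(d,uv,z):
    T=d['T'];R=d['R']@T[:3,:3];t=d['p']+d['R']@T[:3,3]
    return ray({'intrinsics':d['K']},uv,z,R,t)
E
python3 - <<'E'
from h import *
np.set_printoptions(precision=4,suppress=True)
d=np.load('w1.npz')
A,B=wray(d,(236,129),.058),wray(d,(360,129),.058)
print(A,B,np.linalg.norm(A-B),(A+B)/2,np.degrees(np.arctan2(B[0]-A[0],A[1]-B[1])))
M=(A+B)/2; ex=np.array([.9952,.0976]);ey=np.array([-.0976,.9952])
r=M[:2]-d['p'][:2];print('tcp->front face along x,y',r@ex,r@ey)
# predicted home front face
C=wray(d,(39,20),.058);print(C, 'block front face left? corner')
E
```

```text
[ 0.5026 -0.1131  0.058 ] [ 0.513  -0.2175  0.058 ] 0.1049846678579948 [ 0.5078 -0.1653  0.058 ] 5.679246939779221
tcp->front face along x,y 0.05152415170431373 0.013433536094832292
[0.571 0.042 0.058] block front face left? corner
```

```bash
python3 -m inch '[[0,0.7,-2,0,0],[-0.1,1.3,-5,0,0],[-0.1,1.3,-8.5,0,0],[-0.1,1.3,-12,0,0],[-0.1,1.3,-15,0,0],[-0.1,1.3,-16.2,0,0],[-0.1,1.3,-16.2,0,0],[1,1.4,-16.2,0,0],[2,1.5,-16.2,0,0],[2.5,1.55,-16.2,0,0]]'
```

```text
time_s: 2.2
position: [0.4858, -0.1705, 0.0419]
tcp_rot: [[0.995, 0.097, 0.004], [0.097, -0.995, -0.003], [0.004, 0.003, -1.0]]
force: [0.4, -0.2, -0.4]
opening: 0.009
grasp_force: 0.0
```

```bash
python3 -m inch '[[0.3,0.03,0,0,0],[0.7,0.07,0,0,0],[1.2,0.12,0,0,0],[1.8,0.18,0,0,0],[2.5,0.25,0,0,0],[3.2,0.32,0,0,0],[3.9,0.38,0,0,0],[4.6,0.45,0,0,0],[5.3,0.52,0,0,0],[6,0.59,0,0,0]]'; python3 -m inch '[[0.6,0.06,0,0,0],[1,0.1,0,0,0],[1.4,0.14,0,0,0],[1.7,0.17,0,0,0],[2,0.2,0,0,0],[2.2,0.22,0,0,0]]'
```

```text
time_s: 3.03
position: [0.5438, -0.162, 0.0404]
tcp_rot: [[0.995, 0.099, -0.001], [0.099, -0.995, 0.001], [-0.001, -0.001, -1.0]]
force: [-2.3, 0.9, 1.8]
opening: 0.008
grasp_force: 1.3
time_s: 3.53
position: [0.5655, -0.16, 0.0404]
tcp_rot: [[0.995, 0.099, -0.0], [0.099, -0.995, 0.0], [-0.0, -0.0, -1.0]]
force: [-3.0, 1.4, 0.9]
opening: 0.007
grasp_force: 1.1
```

```bash
python3 -m inch '[[0.3,0.03,0,0,0],[0.6,0.06,0,0,0],[0.9,0.09,0,0,0],[1.1,0.11,0,0,0],[1.3,0.13,0,0,0]]';python3 -m inch '[[0.15,0.02,0,0,0],[0.3,0.03,0,0,0],[0.45,0.05,0,0,0]]';
```

```text
time_s: 3.95
position: [0.5785, -0.1589, 0.0404]
tcp_rot: [[0.995, 0.099, -0.0], [0.099, -0.995, 0.0], [-0.0, -0.0, -1.0]]
force: [-2.5, 0.6, -0.7]
opening: 0.005
grasp_force: 1.1
time_s: 4.2
position: [0.5829, -0.1584, 0.0404]
tcp_rot: [[0.995, 0.099, -0.0], [0.099, -0.995, 0.0], [-0.0, -0.0, -1.0]]
force: [-1.7, 0.6, -1.3]
opening: 0.003
grasp_force: 1.1
```

```bash
python3 -m inch '[[0.15,0.02,0,0,0],[0.3,0.03,0,0,0],[0.4,0.04,0,0,0],[0.4,0.04,0,0,0]]';python3 -m inch '[[0.1,0.01,0,0,0],[0.2,0.02,0,0,0],[0.3,0.03,0,0,0],[0.3,0.03,0,0,0]]';
```

```text
time_s: 4.53
position: [0.5854, -0.1582, 0.0405]
tcp_rot: [[0.995, 0.099, -0.004], [0.099, -0.995, 0.0], [-0.004, -0.001, -1.0]]
force: [-5.5, -0.6, 1.6]
opening: 0.006
grasp_force: 2.8
time_s: 4.87
position: [0.5854, -0.1581, 0.0405]
tcp_rot: [[0.995, 0.1, -0.01], [0.1, -0.995, 0.001], [-0.01, -0.002, -1.0]]
force: [-11.6, -3.5, 5.7]
opening: 0.004
grasp_force: 5.9
```

The tray stalled at 0.585 m with the force rising to 12 N, so it is home at its stop. I'll back off, rise and go over the pin tray.

```bash
python3 -m inch '[[-1.5,-0.15,0,0,0],[-3.5,-0.35,0,0,0],[-5,-0.5,2,0,0],[-5,-0.5,5.5,0,0],[-5,-0.5,9,0,0],[-5,1,12.5,0,0],[-5,4,15,0,0],[-5,8,16,0,0],[-5,12,16,0,0],[-5,16,16,0,0]]'; python3 -m inch '[[0,4,0,0,0],[0,8,0,0,0],[0,11.5,0,0,0],[0,13.5,0,0,0],[0,13.5,0,0,0],[0,13.5,0,0,0]]'
python3 - <<'E'
from h import *
from rig import readout
import cv2
s=readout.read_state();c=cams.capture('wrist');cv2.imwrite('pics/w2.png',c['image'])
print(s['time_s'],s['position'],s['force'])
np.savez('w2.npz',p=s['position'],R=s['tcp_rot'],T=c['tool_from_camera'],K=c['intrinsics'])
E
```

```text
time_s: 5.7
position: [0.5426, 0.0029, 0.2031]
tcp_rot: [[0.995, 0.097, 0.009], [0.097, -0.995, -0.001], [0.008, 0.002, -1.0]]
force: [1.1, 0.4, -0.6]
opening: 0.004
grasp_force: 0.0
time_s: 6.2
position: [0.5412, 0.1383, 0.2013]
tcp_rot: [[0.995, 0.101, 0.004], [0.101, -0.995, -0.0], [0.004, 0.001, -1.0]]
force: [-0.3, 0.2, -0.8]
opening: 0.005
grasp_force: 0.0
6.2 [0.54118    0.13828396 0.20125303] [-0.33107001  0.16311043 -0.7654484 ]
```

View pics/w2.png

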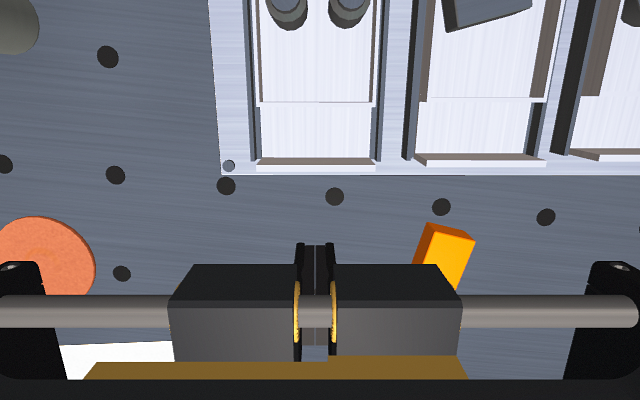

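The pin tray's lip is at (256–377, 164–171), with its rear top edge at row 164. The box wall is at row ~103, and both dark pins are upright at the top of the picture. The ring lip at right (600,157) is level with the block lip.

```bash
python3 - <<'E'
from h import *
np.set_printoptions(precision=4,suppress=True)
d=np.load('w2.npz');ex=np.array([.9952,.0976]);ey=np.array([-.0976,.9952])
A,B=wray(d,(257,164.5),.058),wray(d,(377,163.5),.058)
M=(A+B)/2;print(M,np.linalg.norm(A-B))
W=wray(d,(316,103),.042);print('wall behind rear face',(W-M)[:2]@ex)
t=M[:2]+.021*ex;print('finger target',t,'shift cm',(t-d['p'][:2])*100)
print('out-coords pin, block, ring rear:',[float(wray(d,q,.058)[:2]@ex) for q in((316,164),(485,160),(610,154))])
E
```

```text
[0.5638 0.1376 0.058 ] 0.1044692957203928
wall behind rear face 0.05072690583801391
finger target [0.5847 0.1396] shift cm [4.3499 0.136 ]
out-coords pin, block, ring rear: [0.5745013650930288, 0.5783592869716881, 0.583841783484667]
```

Lip width is 104.5 mm and the gap ~50 mm, both as expected. I'll go over the finger space and down.

```bash
python3 -m inch '[[2,0,0,0,0],[4.3,0.15,0,0,0],[4.3,0.15,-3,0,0],[4.3,0.15,-6.5,0,0],[4.3,0.15,-10,0,0],[4.3,0.15,-11,0,0],[4.3,0.15,-11,0,0]]'; python3 -m inch '[[0,0,-1.5,0,0],[0,0,-3,0,0],[0,0,-4.5,0,0],[0,0,-5.6,0,0],[0,0,-5.6,0,0],[0,0,-5.6,0,0]]'
```

```text
time_s: 6.83
position: [0.581, 0.1369, 0.0876]
tcp_rot: [[0.995, 0.096, -0.007], [0.096, -0.995, -0.001], [-0.007, -0.0, -1.0]]
force: [-0.5, 0.3, 0.6]
opening: 0.005
grasp_force: 0.0
time_s: 7.33
position: [0.5837, 0.1384, 0.0354]
tcp_rot: [[0.995, 0.098, 0.001], [0.098, -0.995, 0.0], [0.001, 0.0, -1.0]]
force: [0.1, -0.3, 0.1]
opening: 0.004
grasp_force: 0.0
```

```bash
python3 -m inch '[[-0.3,-0.03,0,0,0],[-0.6,-0.06,0,0,0],[-0.9,-0.09,0,0,0],[-1.1,-0.11,0,0,0],[-1.3,-0.13,0,0,0],[-1.5,-0.15,0,0,0],[-1.7,-0.17,0,0,0],[-2,-0.2,0,0,0],[-2.3,-0.23,0,0,0],[-2.6,-0.26,0,0,0]]';python3 -m inch '[[-0.35,-0.03,0,0,0],[-0.7,-0.07,0,0,0],[-1.1,-0.11,0,0,0],[-1.5,-0.15,0,0,0],[-1.9,-0.19,0,0,0],[-2.3,-0.23,0,0,0],[-2.7,-0.27,0,0,0],[-3.1,-0.3,0,0,0],[-3.5,-0.34,0,0,0],[-3.9,-0.38,0,0,0]]'
```

```text
time_s: 8.17
position: [0.5567, 0.1361, 0.0346]
tcp_rot: [[0.995, 0.099, 0.0], [0.099, -0.995, -0.0], [0.0, 0.0, -1.0]]
force: [2.7, -0.1, 2.2]
opening: 0.003
grasp_force: 1.1
time_s: 9.0
position: [0.5175, 0.1322, 0.0345]
tcp_rot: [[0.995, 0.099, -0.0], [0.099, -0.995, -0.0], [-0.0, 0.0, -1.0]]
force: [2.1, -1.5, 0.9]
opening: 0.011
grasp_force: 1.1
```

```bash
python3 -m inch '[[-0.4,-0.04,0,0,0],[-0.8,-0.08,0,0,0],[-1.2,-0.12,0,0,0],[-1.6,-0.16,0,0,0],[-2,-0.2,0,0,0],[-2.3,-0.23,0,0,0],[-2.6,-0.26,0,0,0],[-2.8,-0.28,0,0,0],[-3,-0.3,0,0,0],[-3.2,-0.32,0,0,0]]';python3 -m inch '[[-0.15,-0.01,0,0,0],[-0.3,-0.03,0,0,0],[-0.45,-0.04,0,0,0],[-0.6,-0.06,0,0,0],[-0.7,-0.07,0,0,0],[-0.7,-0.07,0,0,0]]'
```

```text
time_s: 9.83
position: [0.4857, 0.1292, 0.0345]
tcp_rot: [[0.995, 0.099, 0.0], [0.099, -0.995, 0.0], [0.0, -0.0, -1.0]]
force: [2.3, -1.4, -0.3]
opening: 0.006
grasp_force: 1.1
time_s: 10.33
position: [0.4784, 0.1285, 0.0345]
tcp_rot: [[0.995, 0.099, -0.001], [0.099, -0.995, 0.0], [-0.001, -0.0, -1.0]]
force: [1.6, -0.7, -1.4]
opening: 0.008
grasp_force: 0.8
```

```bash
python3 -m inch '[[-0.15,-0.01,0,0,0],[-0.3,-0.03,0,0,0],[-0.45,-0.04,0,0,0],[-0.5,-0.05,0,0,0],[-0.5,-0.05,0,0,0]]';python3 -m inch '[[-0.1,-0.01,0,0,0],[-0.2,-0.02,0,0,0],[-0.3,-0.03,0,0,0],[-0.3,-0.03,0,0,0]]'
```

```text
time_s: 10.75
position: [0.4785, 0.1284, 0.0347]
tcp_rot: [[0.995, 0.098, 0.01], [0.098, -0.995, 0.001], [0.01, -0.0, -1.0]]
force: [9.1, 2.1, -6.9]
opening: 0.01
grasp_force: 4.1
time_s: 11.08
position: [0.4785, 0.1284, 0.0349]
tcp_rot: [[0.995, 0.097, 0.016], [0.097, -0.995, 0.002], [0.016, -0.0, -1.0]]
force: [12.1, 3.3, -9.9]
opening: 0.007
grasp_force: 6.0
```

It's at the stop: stalled at 0.4785 m with 12 N, where predicted. I'll back the finger off the lip, lift and check.

```bash
python3 -m inch '[[0.5,0.05,0,0,0],[1,0.1,0,0,0],[1.6,0.16,0,0,0],[1.8,0.18,0,0,0],[1.8,0.18,1,0,0],[1.8,0.18,3,0,0],[1.8,0.18,6,0,0],[1.8,0.18,9,0,0],[1.8,0.18,12.5,0,0],[1.8,0.18,16,0,0]]'; python3 -m inch '[[0,-4,1,0,0],[0,-8,1,0,0],[0,-12,1,0,0],[0,-16,1,0,0],[0,-20,1,0,0],[0,-24,1,0,0],[0,-28,1,0,0],[0,-32,1,0,0],[0,-32,1,0,0],[0,-32,1,0,0]]'
python3 - <<'E'
from rig import cams
import cv2
a=cams.capture('top')['image'][140:250,240:395];b=cams.capture('scene')['image'][150:290,200:420]
a=cv2.resize(a,(620,440),interpolation=2)[:, :];b=cv2.resize(b,(620,395),interpolation=2)
cv2.imwrite('pics/end.png',cv2.resize(cv2.vconcat([a,b]),(445,600)))
E
```

```text
time_s: 11.92
position: [0.487, 0.1294, 0.1962]
tcp_rot: [[0.995, 0.099, -0.003], [0.099, -0.995, -0.0], [-0.003, -0.0, -1.0]]
force: [1.3, -0.2, 0.2]
opening: 0.007
grasp_force: 0.0
time_s: 12.75
position: [0.488, -0.1922, 0.2048]
tcp_rot: [[0.996, 0.094, -0.001], [0.094, -0.996, 0.001], [-0.001, -0.001, -1.0]]
force: [0.0, 1.2, 0.7]
opening: 0.008
grasp_force: 0.0
```

View pics/end.png

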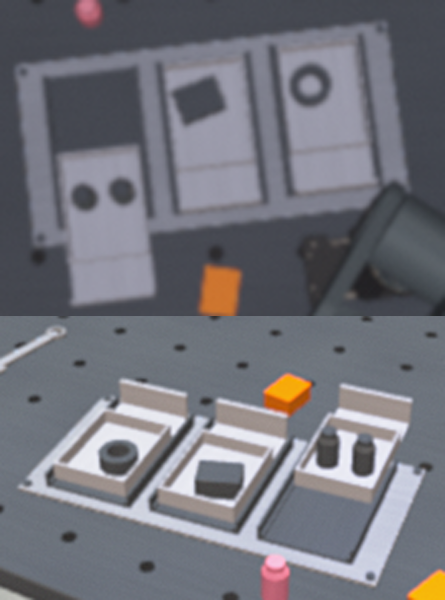

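The picture shows the ring tray home at top right (310,85). The pin tray is out with both pins standing at (328,450) and (363,453), the block tray is shut, and the arm is clear.

```bash
python3 -c "
from rig import bot;print(bot.hand_in())"
```

```text
the job is handed in; nothing more can be done
None
```

The job is handed in at about 13 s of the 48 s allowed: the ring tray is pushed home, the pin tray is drawn out to its stop with both pins standing, and the block tray is still shut; the hand-in gave no verdict.

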